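Nest the cut-corner trays on the sloping stand

TASK

Tidy the hardware trays: nest both loose cut-corner trays in the matching tray on the sloping stand, one on top of the other in either order, each turned so that its outline matches the one below and pushed fully home. Set them in gently rather than letting them fall, and leave the square-cornered tray and the other things on the table where they are.

Things in the scene. Friction and masses are not known exactly. Their poses are not given: they have to be found in the camera images.
- stand_tray: Light grey plastic tray 104 (x) by 140 mm (y) at the rim, its two +x corners cut off: slants run from (6, +-70) to (52, +-32), full side at x=-52. Same shape as tray_a and tray_b; like them, origin at centre of underside, z through the grip block. Screwed to a fixed plywood stand 170 mm wide, about 150 deep, sloped 30 degrees, facing to the robot's left: its x points up the slope, z square off it.
- tray_a: Loose cut-corner tray as stand_tray, about 0.2 kg, level on the table. Walls 3.5 mm, leaning out 15 degrees, rim 50 mm above underside, inner floor 20 mm above it. A hollow hump at the centre carries a solid upright-sided grip block 34 (x) by 24 mm (y), 62 to 80 mm above the underside; below it the hump is wider: 43 by 33 mm, flaring 13 degrees downwards. Origin: centre of underside.
- tray_b: Loose cut-corner tray, same as tray_a in all; the two may go in either order. They nest only the same way round (x along x), not half a turn about. Fully nested, the upper underside lies on the lower inner floor, 20 mm along the lower tray's z, with about 2 mm play each way (more while entering); the rims are then 20 mm apart. Origin: centre of underside.
- tray_a_grip (a point): Centre of tray_a's grip block, 71 mm above the underside, straight over the origin.
- tray_b_grip (a point): Centre of tray_b's grip block, 71 mm above the underside, straight over the origin.
- square_tray: Loose light grey plastic tray like the others but a plain rectangle with four square corners, 104 mm (x) by 140 mm (y), 80 mm to the top of its grip block; it does not fit. Origin: centre of underside.
- paint_tin: Bystander: upright tin, 66 mm across, about 85 mm tall. Origin: centre of its underside.
- glue: Bystander: upright glue bottle, 60 mm across, about 150 mm tall. Origin: centre of its underside.
- block_pile: Bystander: pile of light wood battens, 140 by 76 by 72 mm high. Origin: centre of its underside.
- block: Bystander: one loose wood batten, 90 by 36 by 18 mm. Origin: centre of its underside.
- screwdriver: Bystander: screwdriver lying flat, along its x.
- tape_measure: Bystander: tape measure, 65 by 35 by 60 mm high. Origin: centre of its underside.

How it is judged (in metres and radians):
On the way:
1. one loose cut-corner tray is fully nested in the stand's tray and let go ((((x of tray_a in the frame of stand_tray between -0.005 and 0.005 m and y of tray_a in the frame of stand_tray between -0.005 and 0.005 m and z of tray_a in the frame of stand_tray between 0.016 and 0.0235 m and angle between the x axis of tray_a and the x axis of stand_tray, either way round below 0.07 rad and angle between the z axis of tray_a and the z axis of stand_tray, either way round below 0.07 rad) and contact force between tray_a and the fingers below 0.3 N and linear speed of tray_a below 0.02 m/s) or ((x of tray_b in the frame of stand_tray between -0.005 and 0.005 m and y of tray_b in the frame of stand_tray between -0.005 and 0.005 m and z of tray_b in the frame of stand_tray between 0.016 and 0.0235 m and angle between the x axis of tray_b and the x axis of stand_tray, either way round below 0.07 rad and angle between the z axis of tray_b and the z axis of stand_tray, either way round below 0.07 rad) and contact force between tray_b and the fingers below 0.3 N and linear speed of tray_b below 0.02 m/s))), for 0.2 s.
At the end, for the whole second after the job is handed in: Both loose cut-corner trays are nested on the stand's tray, one on the other in either order, each within 5 mm sideways, 4 degrees and -4/+3.5 mm of its fully home place 20 mm above the tray below, let go and at rest ((((x of tray_a in the frame of stand_tray between -0.005 and 0.005 m and y of tray_a in the frame of stand_tray between -0.005 and 0.005 m and z of tray_a in the frame of stand_tray between 0.016 and 0.0235 m and angle between the x axis of tray_a and the x axis of stand_tray, either way round below 0.07 rad and angle between the z axis of tray_a and the z axis of stand_tray, either way round below 0.07 rad) and (x of tray_b in the frame of tray_a between -0.005 and 0.005 m and y of tray_b in the frame of tray_a between -0.005 and 0.005 m and z of tray_b in the frame of tray_a between 0.016 and 0.0235 m and angle between the x axis of tray_b and the x axis of tray_a, either way round below 0.07 rad and angle between the z axis of tray_b and the z axis of tray_a, either way round below 0.07 rad)) or ((x of tray_b in the frame of stand_tray between -0.005 and 0.005 m and y of tray_b in the frame of stand_tray between -0.005 and 0.005 m and z of tray_b in the frame of stand_tray between 0.016 and 0.0235 m and angle between the x axis of tray_b and the x axis of stand_tray, either way round below 0.07 rad and angle between the z axis of tray_b and the z axis of stand_tray, either way round below 0.07 rad) and (x of tray_a in the frame of tray_b between -0.005 and 0.005 m and y of tray_a in the frame of tray_b between -0.005 and 0.005 m and z of tray_a in the frame of tray_b between 0.016 and 0.0235 m and angle between the x axis of tray_a and the x axis of tray_b, either way round below 0.07 rad and angle between the z axis of tray_a and the z axis of tray_b, either way round below 0.07 rad))) and contact force between each of tray_a, tray_b and the fingers below 0.3 N and linear speed of each of tray_a, tray_b below 0.02 m/s); the robot touches nothing.
It fails at once if a bystander is moved by more than 30 mm (distance of any of square_tray, paint_tin, glue, block_pile, block, screwdriver, tape_measure from where it was at the start of the episode above 0.03 m).
It fails at once if a tray falls: it drops faster than 0.5 m/s near the stand's tray while no finger holds it ((contact force between tray_a and the fingers below 0.1 N and linear speed of tray_a above 0.5 m/s and distance between tray_a and stand_tray below 0.25 m) or (contact force between tray_b and the fingers below 0.1 N and linear speed of tray_b above 0.5 m/s and distance between tray_b and stand_tray below 0.25 m)).
It also fails if it takes over 61 s, if anything falls off the work surface, if the arm or the gripper's body presses on something with over 40 N, if the wrist force passes 120 N, or if a joint passes its speed limit or range.

ROBOT

A 6-joint arm with a two-finger parallel gripper is mounted at the origin on the work surface. World frame = base frame: x ahead of the robot, y to its left, z up, the work surface at z = 0. Lengths are in mm, angles in rad, forces in N, time in s.
With the tool pointing down it reaches from about 350 to 775 mm from the base axis. Payload 7.3 kg.
Tool frame: the origin (TCP) lies on the centre line of the jaws, within the pads' length; the fingertips stand 22 mm ahead of it and the grasp point (between the pads) lies 3 mm ahead of it; z points along the fingers, y is the direction in which the jaws open and shut (so a half turn about z gives the same grasp; the last joint's range is limited). The gripper opens to 92 mm and grips with 3 to 60 N. Pads are 19 mm wide; open, the fingers measure 130 mm over their backs; the gripper's body (75 mm by 190 mm) begins 47 mm behind the grasp point.
Start: joints at [-1.334, 0.342, 1.524, -0, 1.275, -0.146], TCP at [196.12, -487.011, 248.741] pointing down, gripper open.
Joint ranges: [-2.53, 2.53], [-0.77, 2.02], [0.04, 2.7], [-1, 4.14], [0.28, 2.66], [-3.11, 3.11]. Speed limits (rad/s): [2.57, 2.57, 3.14, 3.14, 3.14, 3.14].

INTERFACE

Orientations are given as [roll, pitch, yaw] about the fixed x, y, z axes, in that order (R = Rz(yaw) Ry(pitch) Rx(roll)).
In Python, from plant import get_obs, capture, bot, spot_in gives the robot as it stands.
- The arm moves only by the shell command python3 -m handwheel 'ROWS' [OPENING]. ROWS is JSON, a list of rows, each a list of 2 entries, a list of its own where there are three numbers: the shift along the world's x, y, z in mm, then the turn, a rotation vector about the world's x, y, z in rad. In form: [[[x, y, z], [wx, wy, wz]], ...]. A call has 1 to 12 rows; each row shifts and turns the commanded pose from where the row before left it; what a row does not reach is not made up. A row lasts 1/8 s, in which the tool goes at most 62.5 mm and 10.7 degrees, less where a joint would pass 70% of its speed; a pose out of reach is approached as far as the arm can. A call is refused whole if a number of a shift passes 62.5 or a number of a turn 0.188, either way. A call with a gripper value outside its range is refused whole. OPENING is the closure, from 0 (fully open) to 1 (shut), set as the call begins (- or left out, the last holds). The fingers move at their own pace and stop on an object; the grip force is fixed at half the most. Time passes only in rows, so rows that do not move let the fingers close. It gives the time, the measured TCP pose, the force and the opening at its end, in the units of the state.
- get_obs(): the state, without advancing time (a new reading comes with each control period).
- capture(name): name is "scene" or "top" or "wrist"; returns a dict with "img" (400x640x3 uint8, red, green, blue), "fx", "fy", "cx", "cy" (pixels), "cam_to_world" (4x4, takes a point from camera to world coordinates). Camera axes: x right, y up, looking along -z (the intrinsics and any distortion apply to the point x, -y, -z); pixel columns grow to the right and rows downward; lengths in mm; the calibration is good to about 2 mm. The wrist camera is an equidistant fisheye: a pixel r from the principal point sees the ray r / f radians off the axis. A picture is of the moment at which its call begins. There is no depth.
- bot.close_job(): hands the job in, once; it reports no verdict.
Trained networks look in the newest picture that a camera, given by its name, has taken for a name from the list of things; names that differ only in an ending like _2 or _b are one class to them, and where a whole thing is asked for, a point or a joint stands for the part that bears it (a point fixed in the world has none). Each returns a list of dicts, best first, with "score" (0 to 1); they miss things now and then, are a little off and sometimes report something else, mostly with a low value. They report only what shows in the picture. A call takes as long as a camera call.
- spot_in(thing, camera): "xyz" ([x, y, z] in mm, in the coordinates of the camera as it stood for that picture, good to about 4 mm: the middle of the surface that is visible of it).
The state is a dict: "time": time; "joint_positions": joint angles; "dq": joint speeds; "tau": joint torques, N m; "tool_pos": TCP position; "tcp_rot": TCP orientation; "contact_force": force on the tool from outside, world axes, zero at the start; "moment": the same for the moment, N m; "grip_width": finger opening in mm.
Only numpy, scipy, OpenCV 4.12 (cv2) and the standard library are available. Lean on these libraries where they do the work, as an engineer would, in place of code of your own. Each camera call takes 0.05 s, during which the arm holds its last target. There are 200 camera calls.

## Working session

There is one attempt and no reset: what is moved stays moved. The work goes in short steps, Python scripts to look and compute and a shell command to move; the robot and the scene stay as the last step left them, time stands still between calls to the robot, and variables do not carry over. Pictures are saved under pics/ and viewed, about 8 in all and at most 12, crops included, and the job is handed in when it is done.

```bash
mkdir -p pics; ls; cat > h.py <<'E'
import numpy as np, cv2
from plant import get_obs, capture, bot, spot_in
def w(c,p):
    T=np.array(c["cam_to_world"]);return T[:3,:3]@np.array(p)+T[:3,3]
def proj(c,P):
    T=np.array(c["cam_to_world"]);q=T[:3,:3].T@(np.array(P)-T[:3,3]);return c["cx"]+c["fx"]*q[0]/-q[2],c["cy"]-c["fy"]*q[1]/-q[2]
def ray(c,u,v,z):
    T=np.array(c["cam_to_world"]);d=T[:3,:3]@np.array([(u-c["cx"])/c["fx"],-(v-c["cy"])/c["fy"],-1]);o=T[:3,3];return o+d*(z-o[2])/d[2]
def save(c,n,img=None):
    cv2.imwrite("pics/"+n,cv2.cvtColor(c["img"] if img is None else img,cv2.COLOR_RGB2BGR))
E
python3 - <<'E'
from h import *
print(get_obs())
for n in("top","scene"):
    c=capture(n);save(c,n+"0.png");print(n,c["fx"],np.round(c["cam_to_world"],3).tolist())
    for t in["stand_tray","tray_a","tray_a_grip","square_tray","paint_tin","glue","block_pile","block","screwdriver","tape_measure"]:
        for d in spot_in(t,n):
            p=w(c,d["xyz"]);print(t,round(d["score"],2),p.round(),np.round(proj(c,p)))
E
```

```text
pics
{'time': 0.0, 'joint_positions': array([-1.33397413e+00,  3.42748317e-01,  1.52499477e+00,  1.20163699e-05,
        1.27536679e+00, -1.45982237e-01]), 'dq': array([-0.00015963,  0.00141021,  0.00039066,  0.00133269,  0.0027727 ,
       -0.00043956]), 'tau': array([-1.22250778e-03, -4.31246281e+01, -2.44219655e+01,  7.16268551e-02,
        5.59550640e-02, -1.17703407e-04]), 'tool_pos': array([ 196.04843303, -486.64047407,  248.03940468]), 'tcp_rot': array([-3.14009324e+00, -2.32069621e-04,  3.82800749e-01]), 'contact_force': array([ 0.77738907,  0.60535049, -0.63149845]), 'moment': array([-0.0188138 , -0.00827748, -0.01963313]), 'grip_width': 91.82531817258838}
top 483.95227868350696 [[0.023, 0.983, -0.183, 295.205], [-1.0, 0.025, 0.011, -38.72], [0.015, 0.183, 0.983, 1593.654], [0.0, 0.0, 0.0, 1.0]]
stand_tray 0.58 [ 623. -232.   80.] [375. 182.]
tray_a 0.85 [648. 148.  36.] [258. 174.]
tray_a_grip 0.91 [646. 147.  30.] [259. 175.]
square_tray 0.83 [435.  -5.  30.] [303. 240.]
paint_tin 0.62 [651. -57.  85.] [321. 171.]
glue 0.9 [629. 352. 100.] [191. 174.]
block_pile 0.91 [761.
[... 199 characters left out ...]
0.831, 0.541, 1239.972], [0.991, 0.117, -0.057, -139.046], [-0.016, 0.543, 0.839, 1080.801], [0.0, 0.0, 0.0, 1.0]]
stand_tray 0.96 [ 638. -231.   91.] [263. 217.]
tray_a 0.73 [650. 147.  38.] [405. 214.]
tray_a 0.59 [456. 253.  39.] [425. 154.]
tray_a_grip 0.7 [649. 142.  35.] [402. 215.]
square_tray 0.77 [438.  -8.  40.] [337. 159.]
square_tray 0.58 [457. 253.  42.] [425. 154.]
paint_tin 0.64 [678. -64.  80.] [329. 225.]
glue 0.88 [657. 354.  91.] [485. 197.]
block_pile 0.77 [ 787. -100.   72.] [321. 266.]
block 0.73 [ 385. -235.   23.] [260. 157.]
screwdriver 0.58 [ 343. -417.   27.] [199. 152.]
screwdriver 0.15 [649. 147.  37.] [404. 214.]
tape_measure 0.66 [ 575. -460.   61.] [178. 213.]
```

```bash
python3 - <<'E'
import cv2,numpy as np
a=cv2.imread("pics/top0.png");b=cv2.imread("pics/scene0.png")
a=cv2.resize(a[110:310,170:450],(800,571),interpolation=cv2.INTER_CUBIC)
b=cv2.resize(b[110:310,180:480],(800,533),interpolation=cv2.INTER_CUBIC)
cv2.imwrite("pics/a.png",a);cv2.imwrite("pics/b.png",b)
E
```

```text
(no output)
```

View pics/a.png

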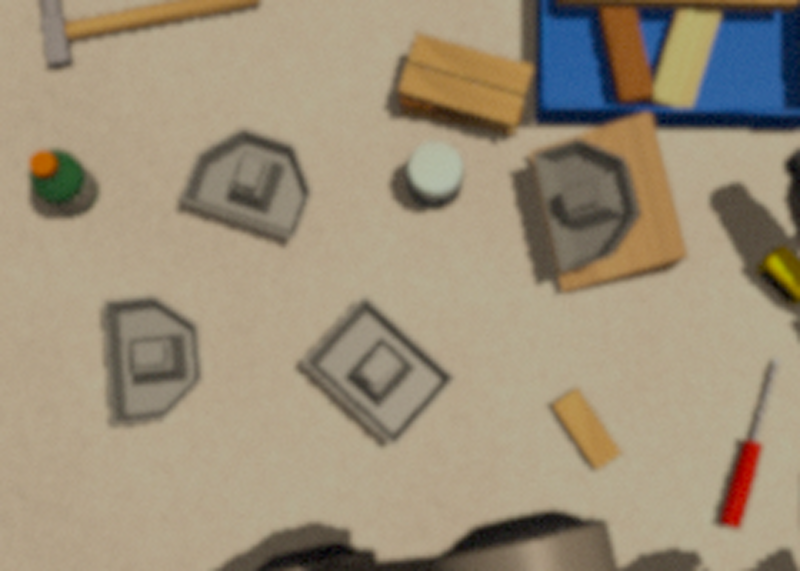

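View pics/b.png

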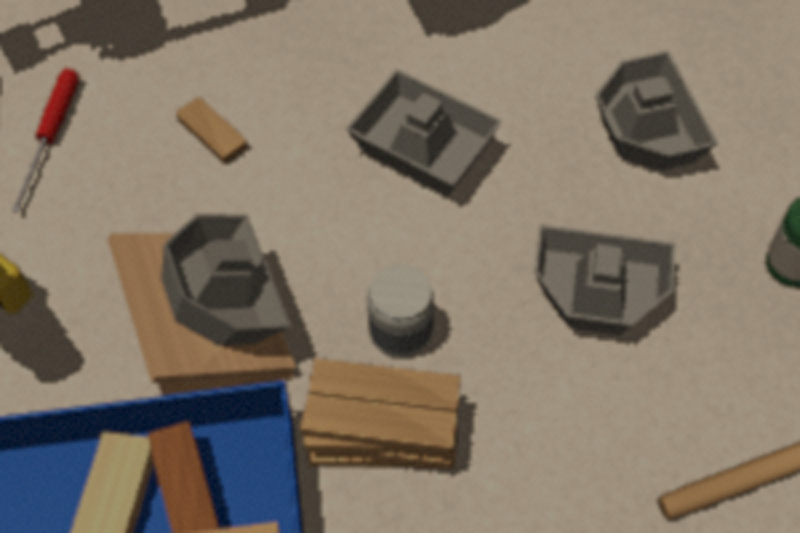

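The top view shows tray 1 at about (245,190), its x axis at yaw ≈ -18°. Tray 2 is at (152,360), yaw ≈ -84°. The stand is at (590,205), with upslope yaw ≈ -75°, and the square tray is at (375,370). First I'll move to look square-on at the stand tray with the wrist camera.

```bash
python3 -m handwheel '[[[30,30,20],[0,0,0.18]],[[38,38,10],[0,0,0.18]],[[38,38,10],[0,0,0.18]],[[38,38,10],[0,0,0.18]],[[38,38,10],[0,0,0.18]],[[38,38,10],[0,0,0.18]],[[38,38,10],[0,0,0.18]],[[38,38,10],[0,0,0.18]],[[38,38,0],[-0.169,-0.045,0]],[[38,38,0],[-0.169,-0.045,0]],[[20,20,0],[-0.169,-0.045,0]],[[0,0,0],[0,0,0]]]'
cat >> h.py <<'E'
from scipy.spatial.transform import Rotation as Rn
def fproj(c,P):
    T=np.array(c["cam_to_world"]);q=(np.atleast_2d(P)-T[:3,3])@T[:3,:3]
    x,y,z=q[:,0],-q[:,1],-q[:,2];r=np.hypot(x,y);k=np.arctan2(r,z)/np.maximum(r,1e-9)
    return np.c_[c["cx"]+c["fx"]*k*x,c["cy"]+c["fy"]*k*y]
RIM=np.array([[6,70,50],[52,32,50],[52,-32,50],[6,-70,50],[-52,-70,50],[-52,70,50]],float)
TOP=np.array([[17,12,80],[17,-12,80],[-17,-12,80],[-17,12,80]],float)
def lines(P):return np.concatenate([P[i]+(P[(i+1)%len(P)]-P[i])*np.linspace(0,1,30)[:,None] for i in range(len(P))])
E
python3 - <<'E'
from h import *
o=get_obs();print(o["time"],o["tool_pos"],o["tcp_rot"],o["joint_positions"])
c=capture("wrist");save(c,"w1.png");print(c["fx"],c["cx"],c["cy"],np.round(c["cam_to_world"],3).tolist())
for t in["stand_tray","tray_a_grip","tray_a"]:
    for d in spot_in(t,"wrist"):
        p=w(c,d["xyz"]);print(t,round(d["score"],2),p.round(),fproj(c,p).round())
E
```

```text
time: 2.6
tool_pos: [588.7, -90.6, 337.0]
tcp_rot: [3.14, 0.524, 1.83]
contact_force: [-1.1, -0.5, -0.3]
grip_width: 92.2
2.6 [588.72940908 -90.64709486 337.02570721] [3.13988459 0.5242869  1.83030849] [-0.04358469  0.36163934  1.36001588 -0.52021519  1.28759418 -0.18881497]
309.70691628693146 320.3916004884831 197.43969703986113 [[0.966, -0.174, -0.19, 554.458], [0.258, 0.658, 0.708, 41.785], [0.002, -0.733, 0.68, 414.484], [0.0, 0.0, 0.0, 1.0]]
stand_tray 0.76 [ 629. -231.   85.] [[321. 163.]]
tray_a_grip 0.24 [ 563. -455.   43.] [[260. 226.]]
```

View pics/w1.png

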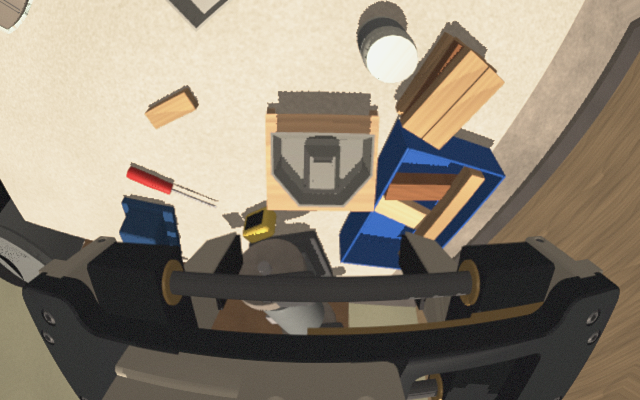

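The stand tray sits square-on at (322,170), with its cut corners pointing down the picture (upslope). I'll enlarge it to pick the rim corners.

```bash
python3 - <<'E'
import cv2
a=cv2.imread("pics/w1.png")[120:215,260:385]
cv2.imwrite("pics/w1c.png",cv2.resize(a,None,fx=6,fy=6,interpolation=cv2.INTER_CUBIC))
E
```

```text
(no output)
```

View pics/w1c.png

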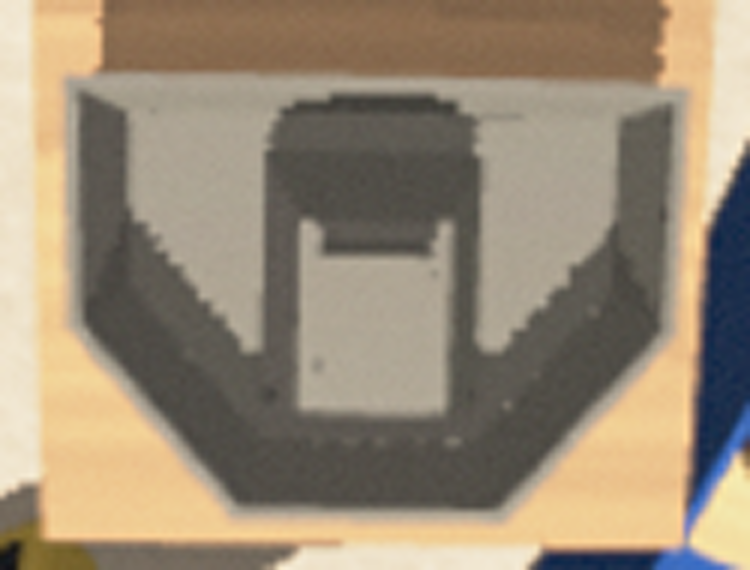

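```bash
cat >> h.py <<'E'
from scipy.optimize import least_squares
def pose(p,tilt=True):
    # p: x,y,z,yaw,(tilt)
    R=Rn.from_euler('z',p[3])*(Rn.from_euler('y',-p[4]) if len(p)>4 else Rn.identity())
    return R.as_matrix()
def fit(c,px,p0,M=RIM,free=None):
    p0=np.array(p0,float);free=list(range(len(p0))) if free is None else free
    def f(q):
        p=p0.copy();p[free]=q;return (fproj(c,M@pose(p).T+p[:3])-px).ravel()
    r=least_squares(f,p0[free]);p=p0.copy();p[free]=r.x;return p,np.sqrt(2*np.mean(r.fun**2))
E
python3 - <<'E'
from h import *
c=capture("wrist")
px=np.array([(670,335),(506,520),(236,517),(72,328),(68,78),(687,90)],float)
px=(px+.5)/6-.5+[260,120]
for fr in([0,1,2,3],[0,1,2,3,4]):
    p,e=fit(c,px,[630,-235,70,-1.3,np.pi/6],free=fr);print(p.round(3),e)
    R=pose(p);print("n",R[:,2].round(3),fproj(c,TOP@R.T+p[:3]).round(1).tolist())
E
```

```text
[ 6.35506e+02 -2.65525e+02  5.54660e+01 -1.34200e+00  5.24000e-01] 0.27828731790829137
n [-0.113  0.487  0.866] [[331.4, 188.1], [313.0, 187.9], [313.3, 162.2], [332.1, 162.5]]
[ 6.35364e+02 -2.64928e+02  5.53520e+01 -1.34200e+00  5.12000e-01] 0.2640570658744925
n [-0.111  0.477  0.872] [[331.4, 188.4], [313.0, 188.2], [313.3, 162.6], [332.1, 162.8]]
```

```bash
python3 -m handwheel '[[[8,34,0],[0.169,0.045,0]],[[8,34,0],[0.169,0.045,0]],[[8,34,0],[0.169,0.045,0]],[[8,34,0],[0,0,0.167]],[[8,34,0],[0,0,0.167]],[[8,34,0],[0,0,0.167]],[[8,34,-10],[0,0,0.167]],[[4,0,0],[0,0,0.167]],[[0,0,0],[0,0,0.167]],[[0,0,0],[0,0,0]]]'
python3 - <<'E'
from h import *
o=get_obs();print(o["tool_pos"],o["tcp_rot"],o["joint_positions"])
c=capture("wrist");save(c,"w2.png")
for t in["tray_a_grip","tray_a"]:
    for d in spot_in(t,"wrist"):
        p=w(c,d["xyz"]);q=fproj(c,p)[0];print(t,round(d["score"],2),p.round(),q.round())
q=fproj(c,[648,147,45])[0].astype(int);x,y=q[0]-65,q[1]-55;x=max(x,0);y=max(y,0);print("crop",x,y)
save(c,"w2c.png",cv2.resize(c["img"][y:y+100,x:x+130],None,fx=6,fy=6,interpolation=cv2.INTER_CUBIC))
E
```

```text
time: 4.1
tool_pos: [648.5, 141.1, 329.2]
tcp_rot: [3.141, 0.0, 2.821]
contact_force: [-0.1, -0.1, 0.3]
grip_width: 91.4
[648.54898718 141.14995786 329.17203415] [3.14087244e+00 4.61569298e-04 2.82078723e+00] [ 9.87242816e-02  5.79601253e-01  9.24701957e-01  4.70761846e-04
  1.63657453e+00 -1.15123567e+00]
tray_a_grip 0.55 [649. 151.  29.] [327. 158.]
tray_a 0.71 [472. 252.  27.] [355.  20.]
tray_a 0.56 [656. 145.  33.] [324. 164.]
tray_a 0.17 [ 337. -408.   17.] [ 22. 114.]
crop 258 105
```

View pics/w2c.png

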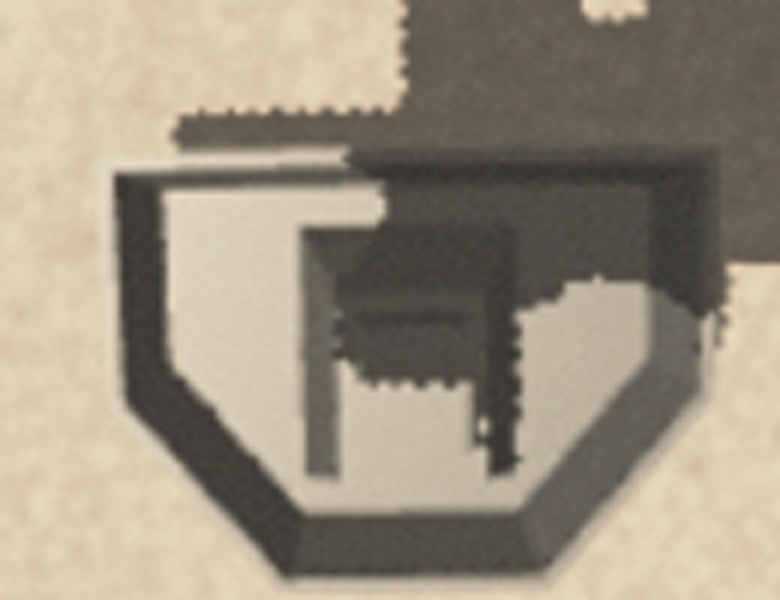

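```bash
python3 - <<'E'
from h import *
c=capture("wrist")
px=np.array([(705,395),(550,580),(283,580),(120,402),(111,158),(718,148)],float)
px=(px+.5)/6-.5+[258,105]
for z0,fr in((0,[0,1,3]),(0,[0,1,2,3])):
    p,e=fit(c,px,[648,147,z0,-.3],free=fr);print(p.round(3),e)
    print((fproj(c,RIM@pose(p).T+p[:3])-px).round(1).tolist())
E
```

```text
[ 6.56153e+02  1.49396e+02  0.00000e+00 -3.09000e-01] 1.7517631904372903
[[2.2, -0.1], [0.4, 1.1], [-0.4, 1.6], [-1.5, -0.1], [-1.8, -1.4], [1.1, -0.7]]
[ 6.58810e+02  1.48818e+02 -1.36840e+01 -3.09000e-01] 0.5142314481846874
[[0.7, -0.2], [-0.3, -0.1], [0.3, 0.5], [0.0, -0.3], [-0.1, -0.3], [-0.6, 0.4]]
```

```bash
python3 - <<'E'
import cv2,numpy as np
def cr(f,x,y):return cv2.resize(cv2.imread(f"pics/{f}0.png")[y:y+50,x:x+66],(396,300),interpolation=cv2.INTER_CUBIC)
A=np.hstack([cr("scene",235,188),cr("scene",372,188)]);B=np.hstack([cr("top",345,155),cr("top",225,150)])
cv2.imwrite("pics/m.png",np.vstack([A,B]))
E
```

```text
(no output)
```

View pics/m.png

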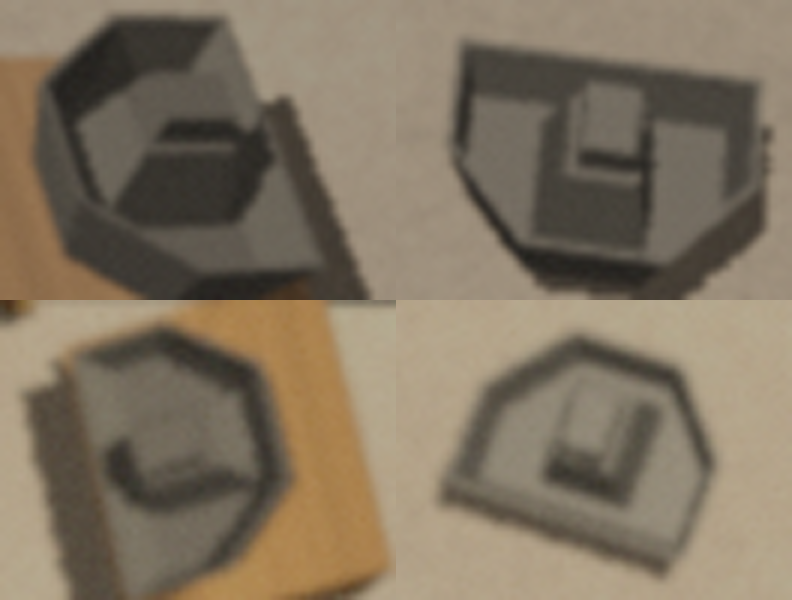

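```bash
cat > j.py <<'E'
from h import *
c1=dict(fx=309.70691628693146,fy=309.7069,cx=320.3916,cy=197.4397,cam_to_world=[[0.966,-0.174,-0.19,554.458],[0.258,0.658,0.708,41.785],[0.002,-0.733,0.68,414.484],[0,0,0,1]])
c2=capture("wrist");ct=capture("top");cs=capture("scene")
pp=lambda c,P:np.array([proj(c,q) for q in P])
A=np.array
P=[(c1,'s',(A([(670,335),(506,520),(236,517),(72,328),(68,78),(687,90)])+.5)/6-.5+[260,120]),
(c2,'t',(A([(705,395),(550,580),(283,580),(120,402),(111,158),(718,148)])+.5)/6-.5+[258,105]),
(cs,'s',(A([(200,275),(97,212),(42,90),(108,18),(228,18),(322,272)])+.5)/6-.5+[235,188]),
(cs,'t',(A([(755,185),(660,262),(522,248),(452,158),(462,42),(763,85)])-[396,0]+.5)/6-.5+[372,188]),
(ct,'s',(A([(162,327),(265,372),(290,475),(215,570),(128,598),(72,353)])-[0,300]+.5)/6-.5+[345,155]),
(ct,'t',(A([(485,387),(578,333),(683,367),(713,465),(672,555),(447,480)])-[396,300]+.5)/6-.5+[225,150])]
def run(use,fr):
    p0=A([635,-260,60,-1.34,np.pi/6, 656,149,0,-.309,1,1.])
    def f(q,full=False):
        p=p0.copy();p[fr]=q;o=[]
        for i in use:
            c,k,px=P[i];M=RIM*[p[9],p[9],1];v=p[:5] if k=='s' else p[5:9]
            X=M@pose(v).T+v[:3]
            if i<2:
                d=dict(c);d["fx"]=c["fx"]*p[10];d["fy"]=c["fy"]*p[10];u=fproj(d,X)
            else:u=pp(c,X)
            o.append(u-px)
        return o if full else np.concatenate(o).ravel()
    r=least_squares(f,p0[fr],loss='soft_l1');p=p0.copy();p[fr]=r.x
    print(p.round(3),[round(float(np.sqrt((e**2).sum(1).mean())),2) for e in f(r.x,True)])
al=range(6);s=[0,1,2,3,5,6,8]
run(al,s);run(al,s+[9]);run(al,s+[10]);run([2,3,4,5],s);run([2,3,4,5],s+[9]);run([0,1],s+[9]);run([0,1],s+[10])
E
python3 j.py
```

```text
[ 6.35086e+02 -2.54606e+02  5.86800e+01 -1.33100e+00  5.24000e-01
  6.55544e+02  1.48903e+02  0.00000e+00 -3.05000e-01  1.00000e+00
  1.00000e+00] [1.17, 1.88, 1.46, 1.38, 1.9, 1.77]
[ 6.35046e+02 -2.53691e+02  6.00560e+01 -1.33200e+00  5.24000e-01
  6.55591e+02  1.49163e+02  0.00000e+00 -3.08000e-01  9.72000e-01
  1.00000e+00] [0.59, 0.71, 1.29, 1.2, 1.76, 1.41]
[ 6.34960e+02 -2.53484e+02  5.89980e+01 -1.33100e+00  5.24000e-01
  6.54777e+02  1.49692e+02  0.00000e+00 -3.07000e-01  1.00000e+00
  9.74000e-01] [0.61, 0.74, 1.38, 1.56, 1.87, 1.66]
[ 6.31815e+02 -2.54605e+02  5.47500e+01 -1.33600e+00  5.24000e-01
  6.54077e+02  1.47937e+02  0.00000e+00 -3.07000e-01  1.00000e+00
  1.00000e+00] [1.39, 1.51, 1.31, 1.55]
[ 6.31887e+02 -2.54481e+02  5.46910e+01 -1.33800e+00  5.24000e-01
  6.54137e+02  1.48114e+02  0.00000e+00 -3.12000e-01  9.69000e-01
  1.00000e+00] [1.36, 1.35, 1.04, 1.06]
[ 6.34821e+02 -2.50800e+02  6.33440e+01 -1.33100e+00  5.24000e-01
  6.55995e+02  1.49648e+02  0.00000e+00 -3.07000e-01  9.68000e-01
  1.00000e+00] [0.29, 0.51]
[ 6.34610e+02 -2.49720e+02  6.27450e+01 -1.33100e+00  5.24000e-01
  6.54701e+02  1.50389e+02  0.00000e+00 -3.07000e-01  1.00000e+00
  9.68000e-01] [0.29, 0.51]
```

The two camera groups agree on a rim scale of 0.97. They put tray 1 at (656,149.5), yaw -0.307, and the stand at about (634.8,-250.8,63.3), yaw -1.331, though the stand height differs by about 8 mm between them. I'll grasp tray 1 now.

```bash
python3 -m handwheel '[[[3.5,4.5,-50],[0,0,0.014]],[[2,2,-50],[0,0,0]],[[2,2,-55],[0,0,0]],[[0,0,-50],[0,0,0]],[[0,0,-25],[0,0,0]],[[0,0,-13],[0,0,0]],[[0,0,0],[0,0,0]]]' 0.3
python3 -m handwheel '[[[0,0,0],[0,0,0]],[[0,0,0],[0,0,0]],[[0,0,0],[0,0,0]],[[0,0,0],[0,0,0]]]' 1
python3 -m handwheel '[[[0,0,20],[0,0,0]],[[0,0,50],[0,0,0]],[[0,0,60],[0,0,0]],[[0,0,60],[0,0,0]],[[0,0,40],[0,0,0]],[[0,0,0],[0,0,0]]]'
python3 - <<'E'
from h import *
o=get_obs();print(o["tool_pos"],o["tcp_rot"],o["moment"])
c=capture("wrist");save(c,"w3.png",c["img"]);print(np.round(c["cam_to_world"],3).tolist())
print(fproj(c,[[*o["tool_pos"][:2],o["tool_pos"][2]-36-h] for h in(0,50)]))
E
```

```text
time: 5.32
tool_pos: [655.5, 151.5, 85.5]
tcp_rot: [-3.141, -0.001, 2.839]
contact_force: [-0.0, 0.3, -0.2]
grip_width: 64.2
time: 5.82
tool_pos: [655.7, 151.3, 86.1]
tcp_rot: [-3.142, 0.001, 2.839]
contact_force: [-0.3, -1.7, 0.5]
grip_width: 28.8
time: 6.58
tool_pos: [656.5, 151.6, 319.4]
tcp_rot: [3.139, 0.006, 2.839]
contact_force: [0.7, -0.7, -3.3]
grip_width: 23.5
[656.52539761 151.64387822 319.38621771] [3.13864684 0.00640503 2.83883506] [ 0.04741359 -0.13059714 -0.00567428]
[[0.298, -0.91, -0.289, 580.311], [0.955, 0.285, 0.086, 175.078], [0.004, -0.301, 0.954, 454.728], [0.0, 0.0, 0.0, 1.0]]
[[319.66328881 237.54204999]
 [319.51738618 209.73440589]]
```

View pics/w3.png

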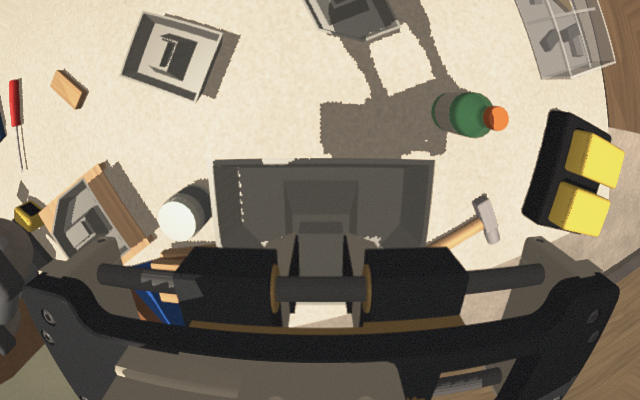

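```bash
python3 - <<'E'
from h import *
o=get_obs();c=capture("wrist");R=Rn.from_euler('xyz',o["tcp_rot"]).as_matrix()
for s in(1,.969):
    # tray frame in tool: tray x=-tool x, tray y=tool y, z=-tool z ; tcp at height 86
    M=RIM*[s,s,1]; T=np.c_[-M[:,0],M[:,1],86-M[:,2]]@R.T+o["tool_pos"]
    print(fproj(c,T).round(1).tolist())
    T2=np.c_[-M[:,0]+3,M[:,1],86-M[:,2]]@R.T+o["tool_pos"];print(fproj(c,T2[4:]).round(1).tolist())
im=cv2.cvtColor(c["img"],cv2.COLOR_RGB2GRAY).astype(int)
print(im[150:170,260:300].mean(1).round(),im[150:170,360:400].mean(1).round());print(im[180:200,205:225].mean(0).round(),im[180:200,425:445].mean(0).round())
# stand target
p=[634.8,-250.8,63.3,-1.331,np.pi/6];S=pose(p);n=S[:,2]
Rt=np.c_[-S[:,0],S[:,1],-S[:,2]];print("target rot",Rn.from_matrix(Rt).as_euler('xyz'),"n",n,"xs",S[:,0],"ys",S[:,1])
for h in(86+20,86+20+70,86+20+120):print(h,np.array(p[:3])+h*n)
print("rotvec world",(Rn.from_matrix(Rt)*Rn.from_matrix(R).inv()).as_rotvec())
E
```

```text
[[428.8, 244.7], [366.4, 305.4], [273.4, 305.4], [211.0, 244.7], [201.0, 154.9], [438.8, 154.9]]
[[200.6, 149.9], [439.2, 149.9]]
[[425.7, 244.5], [365.2, 303.6], [274.7, 303.6], [214.1, 244.5], [204.5, 157.5], [435.2, 157.5]]
[[204.2, 152.4], [435.6, 152.5]]
[226. 226. 227. 228. 227. 227. 226. 226. 208. 193. 185. 183. 183. 163.
 114.  75.  67.  76.  86.  87.] [110. 110. 110. 110. 110. 109. 110. 110.  98.  86.  86.  86.  86.  82.
  72.  64.  66.  73.  85.  87.]
[ 93.  96.  96. 109. 164. 215. 224. 225. 217. 176. 112.  75.  71.  72.
  72.  72.  72.  72.  72.  71.] [ 70.  73.  78.  84.  85.  86. 111. 170. 219. 231. 229. 228. 228. 228.
 228. 228. 228. 228. 228. 229.]
target rot [3.14159265 0.52359878 1.81059265] n [-0.11875239  0.48569318  0.8660254 ] xs [ 0.20568518 -0.84124527  0.5       ] ys [0.97138637 0.23750479 0.        ]
106 [ 622.21224634 -199.31652248  155.0986928 ]
176 [ 613.89957883 -165.31799958  215.72047107]
226 [ 607.96195918 -141.03334038  259.02174126]
rotvec world [-0.39820894 -0.3728522  -1.00412454]
```

The held tray sits centred in the hand: its rim edges match the prediction to about 0.5 px. Now to hover over the stand, tilted to match.

```bash
python3 -m handwheel '[[[-2,-15,0],[0,0,-0.1713]],[[-5,-31,0],[0,0,-0.1713]],[[-5,-31,0],[0,0,-0.1713]],[[-5,-31,0],[0,0,-0.1713]],[[-5,-31,0],[0,0,-0.1713]],[[-5,-31,0],[0,0,-0.1713]],[[-5,-31,-15],[-0.127,-0.031,0]],[[-5,-31,-15],[-0.127,-0.031,0]],[[-5,-31,-15],[-0.127,-0.031,0]],[[-6,-30,-15],[-0.1276,-0.0314,0]],[[0,0,0],[0,0,0]],[[0,0,0],[0,0,0]]]'
cat > chk.py <<'E'
from h import *
import sys
p=[634.8,-250.8,63.3,-1.331,np.pi/6];S=pose(p)
o=get_obs();R=Rn.from_euler('xyz',o["tcp_rot"]).as_matrix()
Rt=np.c_[-S[:,0],S[:,1],-S[:,2]]
print("t",o["time"],"tcp in stand frame",(S.T@(o["tool_pos"]-p[:3])).round(2),"F stand",(S.T@o["contact_force"]).round(1),"M",(S.T@o["moment"]).round(2),"rot err",Rn.from_matrix(Rt@R.T).as_rotvec().round(4),"w",o["grip_width"].round(1))
E
python3 chk.py
python3 - <<'E'
from h import *
def cr(c,n):
    P=np.array([proj(c,q) for q in([622,-200,155],[640,-250,63])]).mean(0).astype(int)
    x,y=P[0]-50,P[1]-37;return cv2.resize(c["img"][y:y+75,x:x+100],(400*1,300),interpolation=cv2.INTER_CUBIC)
a=capture("scene");b=capture("top")
save(a,"m2.png",np.vstack([cr(a,0),cr(b,0)]))
E
```

```text
time: 8.18
tool_pos: [607.6, -141.0, 254.8]
tcp_rot: [-3.14, 0.521, 1.812]
contact_force: [1.0, -0.5, -2.4]
grip_width: 23.9Traceback (most recent call last):
  File "chk.py", line 6, in <module>
    print("t",o["time"],"tcp in stand frame",(S.T@(o["tool_pos"]-p[:3])).round(2),"F stand",(S.T@o["contact_force"]).round(1),"M",(S.T@o["moment"]).round(2),"rot err",Rn.from_matrix(Rt@R.T).as_rotvec().round(4),"w",o["grip_width"].round(1))
                                                                                                                                                                                                                       ^^^^^^^^^^^^^^^^^^^^^
AttributeError: 'float' object has no attribute 'round'
```

View pics/m2.png

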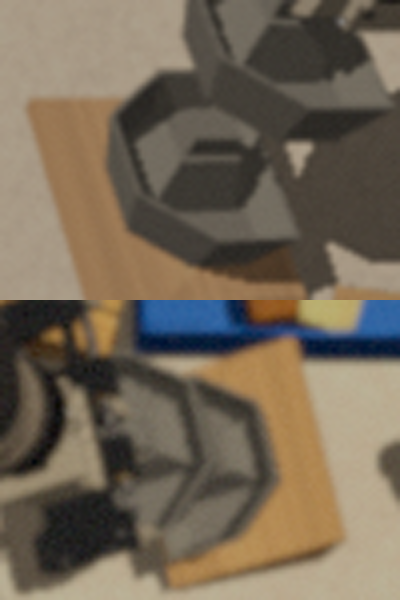

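```bash
sed -i 's/o\["grip_width"\].round(1)/o["grip_width"]/' chk.py; python3 chk.py; python3 - <<'E'
from h import *
p=[634.8,-250.8,63.3,-1.331,np.pi/6];S=pose(p);o=get_obs();R=Rn.from_euler('xyz',o["tcp_rot"]).as_matrix()
M=RIM*[.969,.969,1]
H=np.c_[-M[:,0],M[:,1],86-M[:,2]]@R.T+o["tool_pos"];Q=M@S.T+p[:3]
for n in("scene","top"):
    c=capture(n);P=np.array([proj(c,q) for q in([622,-200,155],[640,-250,63])]).mean(0).astype(int)-[50,37]
    for k,X in(("held",H),("stand",Q)):
        u=(np.array([proj(c,q) for q in X])-P+.5)*4-.5+([0,300] if n=="top" else 0);print(n,k,u.round().astype(int).tolist())
    # shift of 5mm along stand axes
    b=np.array(proj(c,Q[0]))
    print("5mm along x,y,z:",[(4*(np.array(proj(c,Q[0]+5*S[:,i]))-b)).round(1).tolist() for i in range(3)])
E
```

```text
t 8.275 tcp in stand frame [-1.3100e+00  2.1000e-01  2.2331e+02] F stand [-1.  -0.1 -1.5] M [ 0.11  0.59 -0.03] rot err [-0.0012  0.0007 -0.0004] w 23.51546592620776
scene held [[318, 101], [230, 50], [198, -30], [245, -71], [323, -66], [399, 101]]
scene stand [[225, 239], [143, 193], [116, 115], [163, 71], [238, 72], [303, 236]]
5mm along x,y,z: [[-7.1, 0.3], [2.4, 6.6], [3.0, -4.7]]
top held [[117, 347], [183, 376], [204, 459], [160, 526], [91, 546], [50, 371]]
top stand [[190, 370], [253, 397], [272, 473], [231, 534], [167, 553], [127, 391]]
5mm along x,y,z: [[5.7, -1.9], [-1.5, -6.0], [-2.4, -0.8]]
```

```bash
python3 -m handwheel '[[[1.5,-6,-10],[0,0,0]],[[1.8,-7.5,-13],[0,0,0]],[[1.8,-7.5,-13],[0,0,0]],[[1.8,-7.5,-13],[0,0,0]],[[0.5,-2,-3],[0,0,0]],[[0,0,0],[0,0,0]]]' >/dev/null; python3 chk.py
python3 -m handwheel '[[[1,-4,-7],[0,0,0]],[[1,-4,-7],[0,0,0]],[[1,-4,-7],[0,0,0]],[[0,0,0],[0,0,0]]]'>/dev/null; python3 chk.py
```

```text
t 9.125 tcp in stand frame [-5.0000e-02 -5.3000e-01  1.6195e+02] F stand [-1.  -1.1 -2.3] M [ 0.07  0.59 -0.04] rot err [-0.     -0.0003 -0.0001] w 23.312782600806894
t 9.625 tcp in stand frame [ -0.26  -0.88 136.92] F stand [-2.  -0.5 -2. ] M [ 0.11  0.59 -0.03] rot err [-0.0003 -0.0016  0.0001] w 23.72785510634024
```

```bash
python3 -m handwheel '[[[0.8,-2.4,-4.3],[0,0,0]],[[0.8,-2.4,-4.3],[0,0,0]],[[0.6,-2.4,-4.3],[0,0,0]],[[0,0,0],[0,0,0]]]'>/dev/null; python3 chk.py
python3 -m handwheel '[[[0.5,-1.5,-2.6],[0,0,0]],[[0.4,-1.5,-2.6],[0,0,0]],[[0,0,0],[0,0,0]]]'>/dev/null; python3 chk.py
```

```text
t 10.125 tcp in stand frame [-4.000e-02 -2.500e-01  1.224e+02] F stand [-0.9  0.2 -1.5] M [ 0.15  0.54 -0.05] rot err [-0.0002 -0.0009 -0.0001] w 23.709470177349303
t 10.5 tcp in stand frame [1.6000e-01 1.0000e-02 1.1659e+02] F stand [-1.2  1.3 -2.2] M [ 0.1   0.56 -0.06] rot err [-0.0001 -0.0005 -0.0002] w 23.558491456500917
```

```bash
python3 -m handwheel '[[[0.4,-1.5,-2.6],[0,0,0]],[[0.4,-1.5,-2.6],[0,0,0]],[[0,0,0],[0,0,0]]]'>/dev/null; python3 chk.py
python3 -m handwheel '[[[0.25,-1,-1.7],[0,0,0]],[[0,0,0],[0,0,0]]]'>/dev/null; python3 chk.py
python3 -m handwheel '[[[0.25,-1,-1.7],[0,0,0]],[[0,0,0],[0,0,0]]]'>/dev/null; python3 chk.py
```

```text
t 10.875 tcp in stand frame [2.2000e-01 3.0000e-02 1.1047e+02] F stand [-0.8 -0.3 -2.2] M [ 0.13  0.57 -0.05] rot err [-0.0001 -0.0006 -0.0001] w 23.857415360072995
t 11.125 tcp in stand frame [ 1.6000e-01 -6.0000e-02  1.0865e+02] F stand [-1.9 -1.6 -1.8] M [-0.16  0.71 -0.09] rot err [-0.0001 -0.0008 -0.0001] w 23.543357124923862
t 11.375 tcp in stand frame [8.0000e-02 5.0000e-02 1.0823e+02] F stand [-5.5 -2.7 10.1] M [-0.82  1.23 -0.12] rot err [-0.0002 -0.0001 -0.    ] w 23.224767831353123
```

```bash
python3 -m handwheel '[[[0.2,-0.8,-1.3],[0,0,0]],[[0,0,0],[0,0,0]]]'>/dev/null; python3 chk.py
```

```text
t 11.625 tcp in stand frame [3.0000e-02 6.0000e-02 1.0809e+02] F stand [-6.9 -7.8 21.3] M [-1.45  1.53 -0.06] rot err [-0.0002  0.0004  0.    ] w 23.60315275048948
```

```bash
python3 -m handwheel '[[[-0.2,0.8,1.4],[0,0,0]],[[-1.1,0.2,-0.3],[0,0,0]],[[0,0,0],[0,0,0]]]'>/dev/null; python3 chk.py
python3 -m handwheel '[[[0.2,-0.8,-1.4],[0,0,0]],[[0.1,-0.4,-0.7],[0,0,0]],[[0,0,0],[0,0,0]]]'>/dev/null; python3 chk.py
```

```text
t 12.0 tcp in stand frame [ 1.0000e-01 -8.0000e-02  1.0823e+02] F stand [-2.4 -1.1  5.7] M [-0.35  0.95 -0.03] rot err [ 0.0001  0.0021 -0.001 ] w 23.539477697963616
t 12.375 tcp in stand frame [  0.11  -0.   108.06] F stand [-6.7 -5.4 23.8] M [-1.21  1.49 -0.07] rot err [ 0.0004  0.0029 -0.001 ] w 23.676926748938907
```

```bash
python3 -m handwheel '[[[-0.2,0.8,1.4],[0,0,0]],[[0,0,0],[0,0,0]]]'>/dev/null; python3 chk.py
python3 -m handwheel '[[[0,0,0],[0,0,0]],[[0,0,0],[0,0,0]],[[0,0,0],[0,0,0]]]' 0.4 >/dev/null; python3 chk.py
python3 -m handwheel '[[[-1.2,4.9,8.7],[0,0,0]],[[-2.4,9.7,17.3],[0,0,0]],[[-6,24,43],[0,0,0]],[[-6,24,43],[0,0,0]],[[-6,24,43],[0,0,0]],[[-3,12,21],[0,0,0]],[[0,0,0],[0,0,0]]]' >/dev/null; python3 chk.py
python3 - <<'E'
from h import *
c=capture("wrist");save(c,"w4.png");np.save("w4.npy",{k:c[k] for k in c if k!="img"},allow_pickle=True)
q=fproj(c,[630,-230,100])[0].astype(int);x,y=q[0]-65,q[1]-50;print("crop",x,y)
save(c,"w4c.png",cv2.resize(c["img"][y:y+100,x:x+130],None,fx=6,fy=6,interpolation=cv2.INTER_CUBIC))
E
```

```text
t 12.625 tcp in stand frame [ 1.0000e-01 -4.0000e-02  1.0813e+02] F stand [-4.1 -3.  12.2] M [-0.51  1.06 -0.06] rot err [ 0.0003  0.0023 -0.0011] w 23.488885590302747
t 13.0 tcp in stand frame [  0.28  -0.69 106.01] F stand [ 0.  -0.2  0.9] M [ 0.08  0.29 -0.06] rot err [ 0.0003  0.0004 -0.0003] w 49.2749422342599
t 13.875 tcp in stand frame [  0.54  -0.49 312.78] F stand [0.8 0.2 0.3] M [ 0.12  0.28 -0.08] rot err [ 0.0002  0.0056 -0.0025] w 55.0733307611975
crop 253 114
```

View pics/w4c.png

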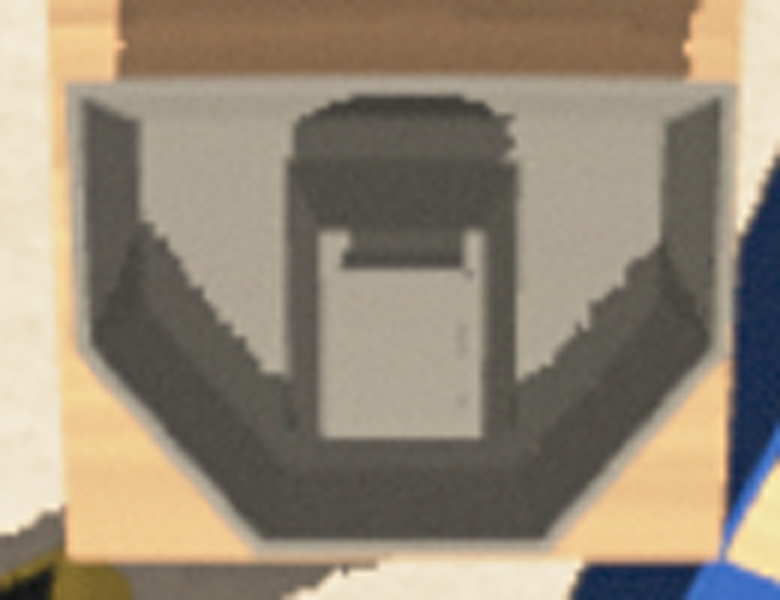

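```bash
python3 - <<'E'
from h import *
c=np.load("w4.npy",allow_pickle=True).item();M=RIM*[.969,.969,1]
p0=[634.8,-250.8,63.3,-1.331,np.pi/6];S=pose(p0)
px=(np.array([(728,357),(550,548),(257,548),(80,350),(68,85),(736,86)])+.5)/6-.5+[253,114]
for fr in([0,1,2,3],[0,1,2,3,4]):
    p,e=fit(c,px,[630,-240,80,-1.33,np.pi/6],M=M,free=fr);print(p.round(3),e,"in stand:",(S.T@(p[:3]-p0[:3])).round(2))
c1=dict(fx=309.70691628693146,fy=309.7069,cx=320.3916,cy=197.4397,cam_to_world=[[0.966,-0.174,-0.19,554.458],[0.258,0.658,0.708,41.785],[0.002,-0.733,0.68,414.484],[0,0,0,1]])
px=(np.array([(670,335),(506,520),(236,517),(72,328),(68,78),(687,90)])+.5)/6-.5+[260,120]
for fr in([0,1,2,3],[0,1,2,3,4]):print(fit(c1,px,p0,M=M,free=fr))
E
```

```text
[ 6.33480e+02 -2.39091e+02  8.00750e+01 -1.33600e+00  5.24000e-01] 0.7102126935463555 in stand: [-1.73  1.5  20.37]
[ 6.32816e+02 -2.36330e+02  7.95550e+01 -1.33600e+00  4.68000e-01] 0.5388576856339181 in stand: [-4.45  1.51 21.34]
(array([ 6.34896747e+02, -2.51083541e+02,  6.30218336e+01, -1.33066887e+00,
        5.23598776e-01]), np.float64(0.28918579645625797))
(array([ 6.34739194e+02, -2.50449419e+02,  6.28954483e+01, -1.33058317e+00,
        5.10922941e-01]), np.float64(0.2735444747095075))
```

Tray 1 is home: the fit puts it 20.4 mm up the stand tray's z axis, at x -1.7 and y +1.5 mm. Tray 2 is next.

```bash
python3 -m handwheel '[[[-7,18,0],[0.127,0.031,0]],[[-14,35,0],[0.127,0.031,0]],[[-16,40,0],[0.127,0.031,0]],[[-18,44,0],[0.1276,0.0314,0]],[[-18,44,0],[0,0,-0.065]],[[-18,44,0],[0,0,-0.065]],[[-18,44,0],[0,0,0]],[[-18,44,0],[0,0,0]],[[-14,35,0],[0,0,0]],[[0,0,0],[0,0,0]]]' 0
python3 - <<'E'
from h import *
o=get_obs();print(o["tool_pos"],o["tcp_rot"],o["joint_positions"])
c=capture("wrist");save(c,"w5.png");np.save("w5.npy",{k:c[k] for k in c if k!="img"},allow_pickle=True)
for t in["tray_a_grip","tray_a"]:
    for d in spot_in(t,"wrist"):
        p=w(c,d["xyz"]);q=fproj(c,p)[0];print(t,round(d["score"],2),p.round(),q.round())
q=fproj(c,[456,253,45])[0].astype(int);x,y=max(q[0]-65,0),max(q[1]-50,0);print("crop",x,y)
save(c,"w5c.png",cv2.resize(c["img"][y:y+100,x:x+130],None,fx=6,fy=6,interpolation=cv2.INTER_CUBIC))
E
```

```text
time: 15.18
tool_pos: [454.7, 248.5, 329.8]
tcp_rot: [-3.139, 0.0, 1.684]
contact_force: [-0.3, -0.6, 0.2]
grip_width: 91.9
[454.66928777 248.50790434 329.80947921] [-3.13909801e+00  3.47931121e-04  1.68368105e+00] [3.52071711e-01 2.80223439e-01 1.38869958e+00 2.54147793e-04
 1.47517568e+00 2.39162841e-01]
tray_a 0.7 [449. 255.  33.] [316. 156.]
crop 256 109
```

View pics/w5c.png

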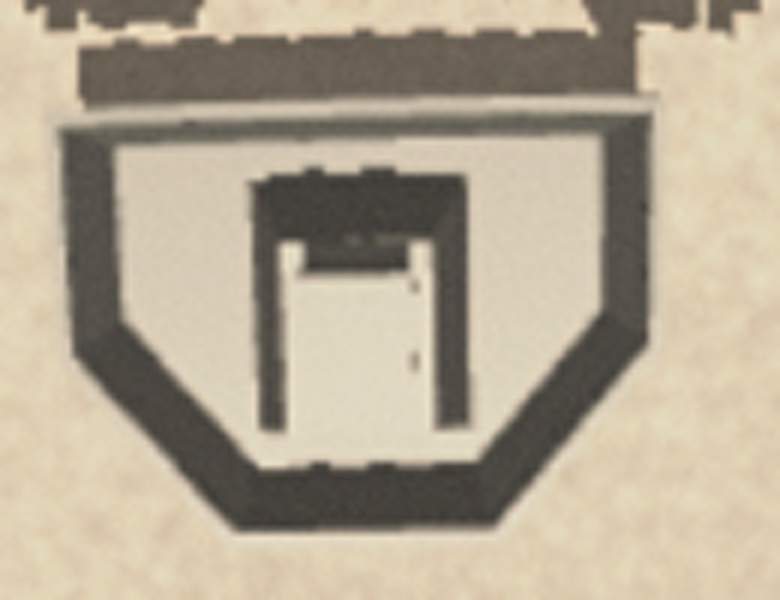

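```bash
python3 - <<'E'
from h import *
c=np.load("w5.npy",allow_pickle=True).item()
px=(np.array([(652,345),(500,535),(232,535),(66,355),(52,115),(656,97)])+.5)/6-.5+[256,109]
for s in(.969,.98):
    p,e=fit(c,px,[456,253,0,-1.46],M=RIM*[s,s,1],free=[0,1,3]);print(p.round(3),e)
E
```

```text
[448.343 249.341   0.     -1.435] 0.4742994992689634
[448.336 249.322   0.     -1.435] 0.82590971864884
```

```bash
python3 -m handwheel '[[[-3,0.4,-50],[0,0,0.023]],[[-2,0.4,-50],[0,0,0]],[[-1.3,0,-55],[0,0,0]],[[0,0,-50],[0,0,0]],[[0,0,-25],[0,0,0]],[[0,0,-13.5],[0,0,0]],[[0,0,0],[0,0,0]]]' 0.3
python3 -m handwheel '[[[0,0,0],[0,0,0]],[[0,0,0],[0,0,0]],[[0,0,0],[0,0,0]],[[0,0,0],[0,0,0]]]' 1
python3 -m handwheel '[[[0,0,20],[0,0,0]],[[0,0,50],[0,0,0]],[[0,0,60],[0,0,0]],[[0,0,60],[0,0,0]],[[0,0,40],[0,0,0]],[[0,0,0],[0,0,0]],[[0,0,0],[0,0,0]]]'
python3 - <<'E'
from h import *
o=get_obs();c=capture("wrist");save(c,"w6.png");R=Rn.from_euler('xyz',o["tcp_rot"]).as_matrix();print(o["tool_pos"],o["tcp_rot"])
M=RIM*[.969,.969,1];T=np.c_[-M[:,0],M[:,1],86-M[:,2]]@R.T+o["tool_pos"];print(fproj(c,T).round(1).tolist())
im=cv2.cvtColor(c["img"],cv2.COLOR_RGB2GRAY).astype(int)
for x in(230,270,300,340,370,410):print(x,im[148:172,x-4:x+4].mean(1).round().astype(int))
for y in(185,215):print(y,im[y-4:y+4,200:222].mean(0).round().astype(int),im[y-4:y+4,418:440].mean(0).round().astype(int))
E
```

```text
time: 16.2
tool_pos: [449.7, 247.2, 87.2]
tcp_rot: [-3.141, 0.0, 1.703]
contact_force: [-0.2, 0.2, 0.7]
grip_width: 64.2
time: 16.7
tool_pos: [449.6, 248.1, 88.0]
tcp_rot: [3.141, -0.0, 1.704]
contact_force: [0.0, 0.5, -0.5]
grip_width: 28.8
time: 17.58
tool_pos: [448.8, 247.7, 316.0]
tcp_rot: [-3.139, 0.001, 1.704]
contact_force: [-1.4, -0.2, -3.0]
grip_width: 23.4
[448.77753356 247.72970787 315.97164634] [-3.13873025e+00  7.01151316e-04  1.70395635e+00]
[[424.2, 246.1], [363.7, 304.9], [273.4, 304.8], [212.9, 245.9], [203.2, 159.1], [433.7, 159.1]]
230 [231 231 231 230 186 123  87  86  86  85  76  67  67  70  70  71  71  70
  71  71  70  70  71  71]
270 [230 232 232 193 129  87  83  86  86  78  69  64  67  74  85  86  87  87
  87  86  86  87  86  87]
300 [230 233 227 170 103  85  86  87  84  75  66  65  67  78  86  87  88  86
  88  87  87  86  86  86]
340 [230 230 223 166 100  85  86  87  84  76  67  66  68  79  87  86  87  86
  86  87  86  87  87  86]
370 [228 230 232 193 128  87  85  86  85  74  66  64  68  76  86  88  86  86
  86  86  87  87  87  86]
410 [228 229 229 228 178 116  86  85  85  83  73  88 108 103  96  94  94  94
  94  96  95  96  94  94]
185 [231 230 229 226 225 226 226 227 229 230 182 112  85  86  85  80  74  70
  71  71  71  71] [ 95  95  93  86  77  72  69  70  78  84  85  84  94 160 221 230 230 230
 228 226 224 224]
215 [231 232 231 231 231 231 230 231 231 230 230 232 232 202 131  87  84  86
  82  72  70  70] [ 77  72  70  69  71  77  85  87  83  99 178 219 227 226 228 227 227 227
 228 227 226 228]
```

```bash
cat > inhand.py <<'E'
from h import *
def go(c,pos,rot,h,obs,s=.969):
    R=Rn.from_euler('xyz',rot).as_matrix();M=RIM*[s,s,1]
    L={'f':(4,5),'l':(3,4),'r':(0,5)}
    def f(q):
        dx,dy,a=q;o=[];ca,sa=np.cos(a),np.sin(a)
        for k,u,v in obs:
            i,j=L[k];P=M[i]+(M[j]-M[i])*np.linspace(0,1,400)[:,None]
            P=np.c_[ca*P[:,0]-sa*P[:,1]+dx,sa*P[:,0]+ca*P[:,1]+dy,P[:,2]]
            g=fproj(c,np.c_[-P[:,0],P[:,1],h-P[:,2]]@R.T+pos)
            o.append(np.interp(u,*(g[g[:,0].argsort()].T))-v if k=='f' else np.interp(v,*(g[g[:,1].argsort()][:,::-1].T))-u)
        return np.array(o)
    r=least_squares(f,[0,0,0]);print("tray offset in hand dx,dy,yaw",r.x.round(3),"res",r.fun.round(2))
E
python3 - <<'E'
from inhand import *
c=capture("wrist");o=get_obs()
i=cv2.imread("pics/w3.png",0).astype(int)
for x in(230,270,300,340,370,410):print(x,i[148:172,x-4:x+4].mean(1).round().astype(int))
for s in(.969,1):go(c,o["tool_pos"],o["tcp_rot"],87.5,[('f',230,152.1),('f',270,151.1),('f',300,150.8),('f',340,150.8),('f',370,151.1),('f',410,152.1),('l',210.2,185),('l',213.6,215),('r',431,185),('r',428,215)],s)
c3=dict(c,cam_to_world=[[0.298,-0.91,-0.289,580.311],[0.955,0.285,0.086,175.078],[0.004,-0.301,0.954,454.728],[0,0,0,1]])
for s in(.969,1):go(c3,[656.525,151.644,319.386],[3.13864684,0.00640503,2.83883506],86,[('f',280,158),('f',380,157.9),('l',208.3,190),('r',431.4,190)],s)
E
```

```text
230 [230 230 230 230 228 226 226 227 227 228 227 136  86  85  84  84  79  65
  66  70  71  72  73  73]
270 [226 224 225 224 225 224 224 225 226 226 222 220 220 221 221 202 137  78
  65  74  85  87  86  85]
300 [225 225 226 227 226 224 224 226 229 227 143  95  84  86  85  79  67  64
  67  78  87  86  86  86]
340 [109 111 112 111 111 110 108 109 110 108  88  84  86  85  84  79  67  64
  68  77  85  86  86  86]
370 [107 109 108 108 108 109 112 111 111 111  96  85  86  86  86  80  70  65
  66  75  86  85  86  86]
410 [109 108 118 146 150 155 191 219 226 226 224 129  84  84  85  84  77  66
  65  68  70  70  70  70]
tray offset in hand dx,dy,yaw [-3.450e+00  1.411e+00  1.000e-03] res [-0.02  0.06  0.01 -0.    0.03 -0.07 -1.56 -1.75  1.77  1.54]
tray offset in hand dx,dy,yaw [-1.838e+00  1.417e+00  1.000e-03] res [-0.02  0.05  0.01 -0.    0.03 -0.07 -4.83 -4.93  5.05  4.73]
tray offset in hand dx,dy,yaw [1.151 0.036 0.004] res [-0.01  0.01 -0.91  0.91]
tray offset in hand dx,dy,yaw [2.761 0.025 0.003] res [-0.03  0.03 -4.19  4.19]
```

The in-hand fit shows tray 2 sitting about 3.5 mm towards -x in the grip, so I'll offset for that.

```bash
python3 -m handwheel '[[[8,-19,0],[0,0,0.0535]],[[15,-37,0],[0,0,0.0535]],[[17,-42,0],[0,0,0]],[[17,-42,0],[0,0,0]],[[17,-42,0],[0,0,0]],[[17,-42,0],[0,0,0]],[[17,-42,-8],[-0.127,-0.031,0]],[[17,-42,-12],[-0.127,-0.031,0]],[[17,-42,-14],[-0.127,-0.031,0]],[[17,-39,-18],[-0.1276,-0.0314,0]],[[0,0,0],[0,0,0]],[[0,0,0],[0,0,0]]]'>/dev/null; python3 chk.py
```

```text
t 19.175 tcp in stand frame [  2.35   0.35 231.02] F stand [-1.   0.1 -2.6] M [ 0.07  0.52 -0.07] rot err [-0.0018 -0.0022 -0.0001] w 23.198945693012707
```

```bash
python3 -m handwheel '[[[1.2,-5,-9],[0,0,0]],[[1.8,-7.5,-13.4],[0,0,0]],[[1.8,-7.5,-13.4],[0,0,0]],[[1.8,-7.5,-13.4],[0,0,0]],[[1.2,-4.5,-8],[0,0,0]],[[0,0,0],[0,0,0]]]' >/dev/null; python3 chk.py
python3 -m handwheel '[[[0.7,-2.4,-4.3],[0,0,0]],[[0.7,-2.4,-4.3],[0,0,0]],[[0.7,-2.4,-4.3],[0,0,0]],[[0,0,0],[0,0,0]]]'>/dev/null; python3 chk.py
```

```text
t 19.925 tcp in stand frame [3.1000e+00 1.3000e-01 1.6464e+02] F stand [-2.1 -0.2 -2.3] M [ 0.07  0.51 -0.08] rot err [-0.0003 -0.0016  0.0004] w 23.79965596555435
t 20.425 tcp in stand frame [  3.21   0.66 150.32] F stand [-1.8 -0.7 -1.8] M [ 0.09  0.52 -0.04] rot err [-0.0001 -0.0008 -0.0001] w 23.54688761365668
```

```bash
python3 -m handwheel '[[[0,-1.9,-4.6],[0,0,0]],[[0.5,-2.4,-4.3],[0,0,0]],[[0.2,-1,-1.7],[0,0,0]],[[0,0,0],[0,0,0]]]'>/dev/null; python3 chk.py
python3 -m handwheel '[[[0.4,-1.5,-2.6],[0,0,0]],[[0.2,-1,-1.7],[0,0,0]],[[0,0,0],[0,0,0]]]'>/dev/null; python3 chk.py
```

```text
t 20.925 tcp in stand frame [  2.63   0.17 138.66] F stand [-1.1 -0.6 -2.3] M [ 0.12  0.54 -0.06] rot err [ 0.     -0.0005 -0.0001] w 23.25641290247804
t 21.3 tcp in stand frame [  2.7    0.17 133.71] F stand [-1.3  0.5 -3.3] M [ 0.09  0.61 -0.02] rot err [-0.     -0.0003 -0.0001] w 23.18829566543731
```

```bash
python3 -m handwheel '[[[0.2,-1,-1.7],[0,0,0]],[[0,0,0],[0,0,0]]]'>/dev/null; python3 chk.py
python3 -m handwheel '[[[0.2,-1,-1.7],[0,0,0]],[[0,0,0],[0,0,0]]]'>/dev/null; python3 chk.py
```

```text
t 21.55 tcp in stand frame [  2.69   0.15 131.79] F stand [-0.9 -0.4 -1.6] M [ 0.08  0.64 -0.04] rot err [-0.0001 -0.0003 -0.0002] w 23.51970323748242
t 21.8 tcp in stand frame [  3.1    0.65 130.9 ] F stand [-2.4  0.1  5.9] M [-0.21  0.78 -0.06] rot err [ 0.0003  0.0015 -0.0006] w 23.646544312792248
```

```bash
python3 -m handwheel '[[[0.15,-0.7,-1.3],[0,0,0]],[[0,0,0],[0,0,0]]]'>/dev/null; python3 chk.py
python3 -m handwheel '[[[0.1,-0.4,-0.7],[0,0,0]],[[0,0,0],[0,0,0]]]'>/dev/null; python3 chk.py
```

```text
t 22.05 tcp in stand frame [  3.57   0.77 130.76] F stand [-2.  -2.9 15. ] M [-0.6   0.85 -0.01] rot err [ 0.001   0.0027 -0.0007] w 23.582205188845975
t 22.3 tcp in stand frame [  3.79   0.84 130.68] F stand [-3.  -4.9 19.7] M [-0.92  0.89 -0.03] rot err [ 0.0013  0.0032 -0.0007] w 23.44517458675329
```

```bash
python3 -m handwheel '[[[-0.2,0.9,1.5],[0,0,0]],[[0,0,0],[0,0,0]]]'>/dev/null; python3 chk.py
python3 -m handwheel '[[[0,0,0],[0,0,0]],[[0,0,0],[0,0,0]],[[0,0,0],[0,0,0]]]' 0.4 >/dev/null; python3 chk.py
python3 -m handwheel '[[[-1.2,4.9,8.7],[0,0,0]],[[-2.4,9.7,17.3],[0,0,0]],[[-6,24,43],[0,0,0]],[[-6,24,43],[0,0,0]],[[-6,24,43],[0,0,0]],[[-3,12,21],[0,0,0]],[[0,0,0],[0,0,0]]]' >/dev/null; python3 chk.py
python3 - <<'E'
from h import *
c=capture("wrist");save(c,"w7.png");np.save("w7.npy",{k:c[k] for k in c if k!="img"},allow_pickle=True)
q=fproj(c,[626,-220,118])[0].astype(int);x,y=q[0]-65,q[1]-50;print("crop",x,y)
a=c["img"][y:y+100,x:x+130]
save(c,"w7c.png",cv2.resize(a,None,fx=6,fy=6,interpolation=cv2.INTER_CUBIC))
E
```

```text
t 22.55 tcp in stand frame [  3.24   0.73 130.82] F stand [-2.9 -1.8 10.2] M [-0.33  0.66 -0.04] rot err [ 0.0006  0.002  -0.0008] w 23.352631316366047
t 22.925 tcp in stand frame [2.8300e+00 3.0000e-02 1.2897e+02] F stand [ 0.4  0.1 -0.1] M [ 0.09  0.28 -0.05] rot err [ 0.0001 -0.0005 -0.    ] w 49.12186920197961
t 23.8 tcp in stand frame [  3.3    0.38 336.11] F stand [-0.5  0.9 -1.2] M [ 0.07  0.27 -0.07] rot err [ 0.0001  0.0057 -0.0023] w 55.01711755429088
crop 251 111
```

View pics/w7c.png

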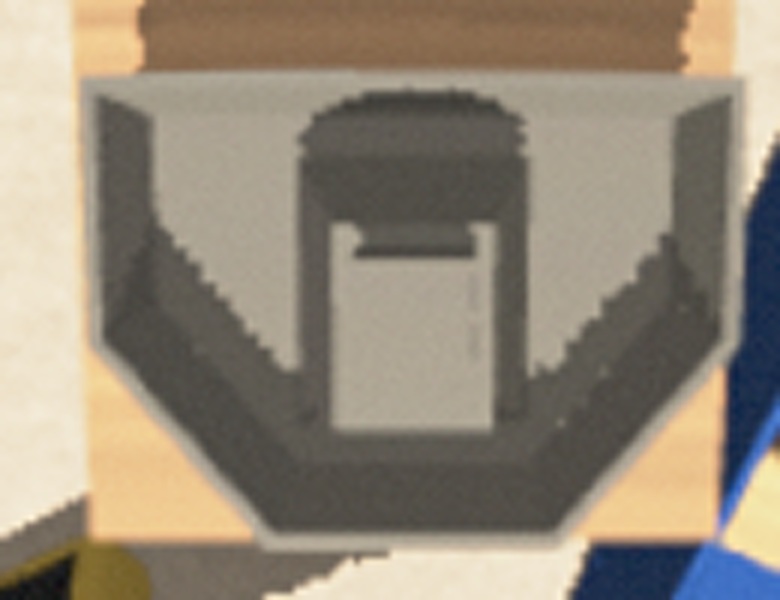

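```bash
python3 - <<'E'
from h import *
M=RIM*[.969,.969,1];p0=[634.9,-251.1,63.0,-1.331,np.pi/6];S=pose(p0)
D={"w4":((728,357),(550,548),(257,548),(80,350),(68,85),(736,86),[253,114]),"w7":((738,348),(565,547),(264,547),(93,345),(82,78),(745,78),[251,111])}
for k,v in D.items():
    c=np.load(k+".npy",allow_pickle=True).item();px=(np.array(v[:6])+.5)/6-.5+v[6]
    for fr in([0,1,2,3],[0,1,2,3,4]):
        p,e=fit(c,px,[630,-240,80,-1.33,np.pi/6],M=M,free=fr);print(k,p.round(3),round(e,2),"in stand:",(S.T@(p[:3]-p0[:3])).round(2))
a=capture("scene");P=np.array(proj(a,[630,-230,100])).astype(int)-[33,25];A=cv2.resize(a["img"][P[1]:P[1]+50,P[0]:P[0]+66],(528,400),interpolation=cv2.INTER_CUBIC)
save(a,"s8.png",A)
for k in range(3):
    Q=M@S.T+p0[:3]+20*k*S[:,2];print(k,((np.array([proj(a,q) for q in Q])-P+.5)*8-.5).round().astype(int).tolist())
E
```

```text
w4 [ 6.33480e+02 -2.39091e+02  8.00750e+01 -1.33600e+00  5.24000e-01] 0.71 in stand: [-1.86  1.47 20.79]
w4 [ 6.32816e+02 -2.36330e+02  7.95550e+01 -1.33600e+00  4.68000e-01] 0.54 in stand: [-4.58  1.48 21.76]
w7 [ 6.31102e+02 -2.25961e+02  9.88180e+01 -1.33400e+00  5.24000e-01] 0.64 in stand: [-4.02  2.28 43.68]
w7 [ 6.31216e+02 -2.26431e+02  9.89700e+01 -1.33400e+00  5.34000e-01] 0.63 in stand: [-3.53  2.28 43.57]
0 [[330, 368], [166, 276], [112, 119], [206, 32], [356, 34], [485, 360]]
1 [[354, 330], [189, 237], [134, 80], [228, -7], [379, -4], [511, 324]]
2 [[379, 292], [213, 198], [156, 39], [250, -47], [402, -43], [537, 286]]
```

View pics/s8.png

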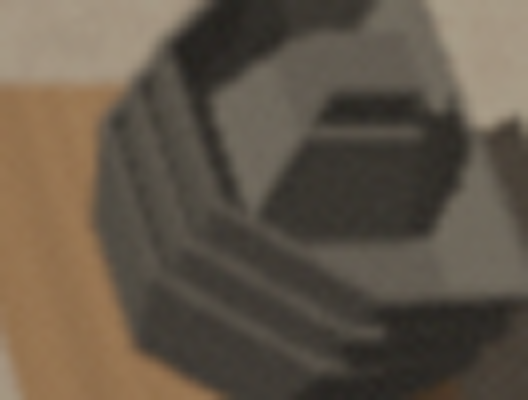

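Fingers are clear and both trays look nested in the scene picture, with three stacked rims. The spacing estimates (20.9 to 22.9 mm) leave some doubt, so I'll press gently on the top block with closed fingers to make sure it is home.

```bash
python3 -m handwheel '[[[0,2.6,-1.6],[0,0,0]],[[3,-12,-25],[0,0,0]],[[5,-20,-35],[0,0,0]],[[5,-20,-35],[0,0,0]],[[5,-20,-35],[0,0,0]],[[3,-12,-21],[0,0,0]],[[0.6,-2,-4],[0,0,0]],[[0,0,0],[0,0,0]]]' 1 >/dev/null; python3 chk.py
```

```text
t 24.9 tcp in stand frame [ -1.     0.81 153.79] F stand [ 0.7 -0.4  0.8] M [ 0.11  0.27 -0.06] rot err [-0.0001 -0.0006  0.0001] w 0.5470029558669347
```

```bash
python3 -m handwheel '[[[0.3,-1.8,-4],[0,0,0]],[[0.3,-1.3,-2.6],[0,0,0]],[[0,0,0],[0,0,0]]]'>/dev/null; python3 chk.py
python3 -m handwheel '[[[0.2,-0.8,-1.4],[0,0,0]],[[0,0,0],[0,0,0]]]'>/dev/null; python3 chk.py
python3 -m handwheel '[[[0.2,-0.8,-1.4],[0,0,0]],[[0,0,0],[0,0,0]]]'>/dev/null; python3 chk.py
```

```text
t 25.275 tcp in stand frame [ -1.6    0.74 146.87] F stand [-0.4  0.4 -0.2] M [0.1  0.3  0.01] rot err [ 0.0001  0.0001 -0.0005] w 0.6101801731721075
t 25.525 tcp in stand frame [ -1.53   0.7  145.01] F stand [-0.3  0.   0. ] M [ 0.14  0.23 -0.09] rot err [ 0.     -0.0001 -0.0003] w 0.4045449089691537
t 25.775 tcp in stand frame [ -1.57   0.66 143.25] F stand [ 0.5 -0.1  0.3] M [ 0.06  0.25 -0.08] rot err [-0.0001 -0.0003 -0.0002] w 0.32090051394833763
```

```bash
python3 -m handwheel '[[[0.2,-0.6,-1],[0,0,0]],[[0,0,0],[0,0,0]]]'>/dev/null; python3 chk.py
python3 -m handwheel '[[[0.15,-0.5,-0.9],[0,0,0]],[[0,0,0],[0,0,0]]]'>/dev/null; python3 chk.py
python3 -m handwheel '[[[0.15,-0.5,-0.9],[0,0,0]],[[0,0,0],[0,0,0]]]'>/dev/null; python3 chk.py
```

```text
t 26.025 tcp in stand frame [ -1.47   0.71 142.1 ] F stand [-0.2  0.1 -0.4] M [ 0.07  0.3  -0.07] rot err [ 0.     -0.0003 -0.0002] w 0.7188890459633612
t 26.275 tcp in stand frame [ -1.48   0.78 141.1 ] F stand [ 0.  -0.7  1.5] M [ 0.14  0.26 -0.09] rot err [ 0.     -0.0002 -0.0003] w 0.3948826501832627
t 26.525 tcp in stand frame [ -1.49   0.79 140.06] F stand [-0.2  0.1  0.1] M [ 0.09  0.31 -0.06] rot err [-0.     -0.0002 -0.0002] w 0.7379206030462444
```

```bash
python3 -m handwheel '[[[0.15,-0.5,-0.9],[0,0,0]],[[0,0,0],[0,0,0]]]'>/dev/null; python3 chk.py
python3 -m handwheel '[[[0.15,-0.5,-0.9],[0,0,0]],[[0,0,0],[0,0,0]]]'>/dev/null; python3 chk.py
python3 -m handwheel '[[[0.15,-0.5,-0.9],[0,0,0]],[[0,0,0],[0,0,0]]]'>/dev/null; python3 chk.py
```

```text
t 26.775 tcp in stand frame [ -1.51   0.81 139.01] F stand [-0.2  0.1 -0.1] M [ 0.08  0.29 -0.06] rot err [-0.     -0.0002 -0.0002] w 0.6361438737654395
t 27.025 tcp in stand frame [ -1.47   0.83 137.94] F stand [ 0.4 -0.5  0.8] M [ 0.05  0.31 -0.09] rot err [-0.     -0.0002 -0.0002] w 0.5276585076917438
t 27.275 tcp in stand frame [ -1.33   0.98 137.58] F stand [ 0.  -2.7  5.4] M [-0.16  0.34 -0.03] rot err [ 0.0002  0.0004 -0.0002] w 0.32655180639513737
```

```bash
python3 -m handwheel '[[[0.15,-0.5,-0.9],[0,0,0]],[[0,0,0],[0,0,0]]]'>/dev/null; python3 chk.py
python3 -m handwheel '[[[0.15,-0.5,-0.9],[0,0,0]],[[0,0,0],[0,0,0]]]'>/dev/null; python3 chk.py
```

```text
t 27.525 tcp in stand frame [ -1.06   1.08 137.52] F stand [-1.1 -3.  12.1] M [-0.58  0.51 -0.1 ] rot err [ 0.0005  0.0012 -0.0003] w 0.6199134049205346
t 27.775 tcp in stand frame [ -0.77   1.16 137.4 ] F stand [-1.4 -5.5 19.2] M [-0.96  0.57 -0.11] rot err [ 0.0009  0.0019 -0.0002] w 0.7003261663854905
```

The top tray doesn't move under 19 N, and the contact height fits full nesting. On both grasps the jaws were still closing at lift-off (28.8 mm, then 23.5 mm), so each tray slid a few mm down in the grip, which would explain the higher first contacts. Now I'll back off, do a numeric check, and hand in.

```bash
python3 -m handwheel '[[[-1,4.9,8.7],[0,0,0]],[[-2.4,9.7,17.3],[0,0,0]],[[-6,24,43],[0,0,0]],[[-6,24,43],[0,0,0]],[[-4,16,29],[0,0,0]],[[0,0,0],[0,0,0]],[[0,0,0],[0,0,0]],[[0,0,0],[0,0,0]]]' >/dev/null; python3 chk.py
python3 - <<'E'
from h import *
c=capture("scene")
for t in["stand_tray","tray_a","square_tray","paint_tin","glue","block_pile","block","screwdriver","tape_measure"]:
    for d in spot_in(t,"scene")[:2]:print(t,round(d["score"],2),w(c,d["xyz"]).round())
g0=cv2.imread("pics/scene0.png",0)[188:240,225:310]
bot.close_job()
E
```

```text
t 28.775 tcp in stand frame [-1.5600e+00  2.2000e-01  2.9585e+02] F stand [-0.3  0.3  0.4] M [ 0.07  0.24 -0.04] rot err [-0.0002 -0.003   0.0005] w 0.3863240631581028
stand_tray 0.86 [ 681. -252.   97.]
tray_a 0.84 [ 636. -207.  131.]
tray_a 0.74 [ 674. -239.  127.]
square_tray 0.8 [454.   6.  34.]
square_tray 0.64 [ 675. -236.  127.]
paint_tin 0.63 [684. -64.  83.]
glue 0.77 [658. 351.  94.]
block_pile 0.63 [788. -98.  75.]
block_pile 0.48 [ 631. -206.  130.]
block 0.63 [ 386. -233.   22.]
block 0.19 [684. -63.  79.]
screwdriver 0.76 [ 343. -419.   26.]
screwdriver 0.57 [451.   5.  33.]
tape_measure 0.7 [ 576. -458.   60.]
tape_measure 0.27 [ 678. -236.  125.]
the job is handed in; nothing more can be done
```

Both loose cut-corner trays are nested the right way round on the stand tray and let go. I handed in at about 29 s of the 61 s allowed. The last force reading was about zero, so the robot was touching nothing.

**Checks that agree**
- **First tray:** the wrist-camera fit put it 20.8 mm above the stand tray, about 2 mm off sideways. The limits are 16–23.5 mm and 5 mm.
- **Second tray:** pressing its grip block with closed fingers to 19 N moved it no further. The scene picture shows three parallel stacked rims.

**Checks that disagree or are weaker**
- **Spacing between the two trays:** the camera gave 22.9 mm, near the 23.5 mm upper limit. The heights where each tray first touched gave about 20.9 mm.
- **Sideways position of the top tray:** the camera put it about 2 mm from the tray below.
- **Absolute height:** the final press came to rest about 7 mm lower than the second tray's first contact implied. I put this down to the trays slipping slightly in the grip as they were lifted, plus a few millimetres of uncertainty in the stand's height (the cameras differed by 8–9 mm). I did not confirm that.
- **First tray tilt:** one fit with the tilt left free read about 2.5° off the stand tray's. I took this as error in picking the corners.
- **Bystanders:** all stayed within a few millimetres of the start except the square tray, which read about 21 mm away. No move went near it and no contact force showed up. The arm may have been hiding part of it in that picture, but I did not confirm that either.

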